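Press the disc-headed peg of the bird feeder home

TASK

On the half-built bird feeder floor, press the peg with the flat round disc head gently down with your fingertips until its head lies fully on the board, then withdraw. Never pull it up, and leave the other three pegs standing as they are (they still wait for glue) and the things around the board where they lie.

Things in the scene. Friction and masses are not known exactly. Their poses are not given: they have to be found in the camera images.
- board: Feeder floor: a grey-painted wooden board 200 (x) x 170 (y) x 36 mm, clamped to the bench (does not move), with a branch edging 24 mm high along each of its two y sides. Origin: centre of its underside, on the bench; z up. Four pale wooden pegs stand in its top in a rectangle of 110 mm along the board's x and 90 mm along its y; which peg is in which hole varies.
- disc_peg_top (a point): Centre of the top face of the disc-headed peg: a flat round head 34 mm across and 8 mm thick on a 12 mm stem. At the start it stands 12 to 18 mm too high; fully home, the head lies on the board and this point is 44 mm above the bench (8 mm above the board's top face). The peg slides only straight up and down in its hole, stiffly (about 3 N), and stays where it is left. Once home it stops solidly, so a quick push ends in a blow; a slow one (some 20 mm/s) is gentle.
- disc_peg (a joint): How far the disc-headed peg is pressed down, m: 0 = head's underside 18 mm above the board, 0.018 = fully home. Starts between 0 and 0.006.
- ball_peg_top (a point): Top centre of a peg to be left alone: it has a ball head, 26 mm across; its top starts 71 to 77 mm above the bench. It would move as easily as the disc-headed one (about 3 N).
- block_peg_top (a point): Top centre of a peg to be left alone: it has an oblong block head, 18 x 36 mm and 18 mm tall; its top starts 66 to 72 mm above the bench. It would move as easily as the disc-headed one (about 3 N).
- slim_peg_top (a point): Top centre of a peg to be left alone: it is a plain dowel, 12 mm thick, with no head; its top starts 68 to 74 mm above the bench. It would move as easily as the disc-headed one (about 3 N).
- hammer: Hammer, 240 mm long, lying loose beside the board on the board's +y side, its length roughly along the board's x. To be left alone.
- offcut: Loose red-painted offcut of wood, 130 x 80 x 40 mm, on the bench on the board's -y side. Origin: centre of its underside. To be left alone.
- jar: Loose closed jar, 60 mm across, 70 mm tall, beyond the board (its +x side). Origin: centre of its underside. To be left alone.

How it is judged:
On the way:
1. the fingers press the disc-headed peg down past half-way (contact force between the fingers and disc_peg above 0.5 N and value of joint disc_peg above 0.009 m), for 0.05 s.
At the end, for the whole second after the job is handed in: The disc-headed peg is home within 2 mm and at rest; the other three pegs are within 3 mm, and the hammer, offcut and jar within 15 mm, of where they were (value of joint disc_peg above 0.016 m and velocity of joint disc_peg between -0.005 and 0.005 m/s and distance of each of ball_peg_top, block_peg_top, slim_peg_top from where it was at the start of the episode below 0.003 m and distance of each of hammer, offcut, jar from where it was at the start of the episode below 0.015 m); the robot touches nothing.
It fails at once if another peg is moved by more than 3 mm (distance of any of ball_peg_top, block_peg_top, slim_peg_top from where it was at the start of the episode above 0.003 m).
It fails at once if the hammer, offcut or jar is moved by more than 15 mm (distance of any of hammer, offcut, jar from where it was at the start of the episode above 0.015 m).
It fails at once if the disc-headed peg is pulled up instead of pressed (value of joint disc_peg below -0.003 m).
It fails at once if the disc-headed peg is struck or pressed with more than 80 N (contact force between disc_peg and anything else above 80 N).
It also fails if it takes over 32 s, if anything falls off the work surface, if the arm or the gripper's body presses on something with over 40 N, if the wrist force passes 120 N, or if a joint passes its speed limit or range.

ROBOT

A 6-joint arm with a two-finger parallel gripper is mounted at the origin on the work surface. World frame = base frame: x ahead of the robot, y to its left, z up, the work surface at z = 0. Lengths are in m, angles in rad, forces in N, time in s.
With the tool pointing down it reaches from about 0.275 to 0.85 m from the base axis. Payload 5.2 kg.
Tool frame: the origin (TCP) lies midway between the tips of the shut fingers; the grasp point (between the pads) lies 19 mm behind it (robot.grasp_offset is the distance from the TCP to the grasp point, in m); z points along the fingers, y is the line along which they close (so a half turn about z gives the same grasp; the last joint's range is limited). The gripper opens to 85 mm and grips with 20 to 120 N. Pads are 22 mm wide; open, the fingers measure 114 mm over their backs; the gripper's body (76 mm by 85 mm) begins 54 mm behind the grasp point. The pads swing forward as they close: fully open they stand 13 mm farther back than shut.
Start: joints at [1.121, 0.259, 1.535, -0, 1.348, -0.203], TCP at [0.134, 0.533, 0.231] pointing down, gripper open.
Joint ranges: [-3.14, 3.14], [-0.91, 2.08], [0.19, 2.58], [-1.22, 4.36], [0.22, 2.71], [-3.12, 3.12]. Speed limits (rad/s): [2.57, 2.57, 3.14, 3.14, 3.14, 3.14].

INTERFACE

Orientations are given as a unit quaternion [x, y, z, w].
In Python, from plant import telemetry, optics, hand_in, robot gives the robot as it stands.
- The arm moves only by the tool play_rows, never from a script. Its argument "increments" is a list of rows, each an object of numbers: "dx", "dy", "dz": the shift along the tool's x, y, z as a fraction of full scale; "wx", "wy", "wz": the turn, a rotation vector about the tool's x, y, z as a fraction of full scale. A call has 1 to 10 rows; each row shifts and turns the commanded pose from where the row before left it, along the tool's axes as they then stand; what a row does not reach is not made up. Full scale, the value 1, is 250 mm for a shift and 360 degrees for a turn. A row lasts 1/12 s, in which the tool goes at most 41.7 mm and 7.16 degrees, less where a joint would pass 70% of its speed; a pose out of reach is approached as far as the arm can. A call with a number of a shift or a turn outside -1 to 1 is refused whole. A call with a gripper value outside its range is refused whole. "hand" is the gripper's target within -1 to 1 (fully open at 1, half-way at 0, shut at -1), set as the call begins (left out, the last holds). The fingers move at their own pace and stop on an object; "squeeze" is the grip in N (left out, the last holds). Time passes only in rows, so rows that do not move let the fingers close. It gives the time, the measured TCP pose, the force, the opening and the grip force at its end, in the units of the state.
- telemetry.read_state(): the state, without advancing time (a new reading comes with each control period).
- optics.read_camera(name): name is "scene" or "side" or "wrist"; returns the picture (384x512x3 uint8, red, green, blue); there is no depth.
- optics.calibration(name): a dict with "fx", "fy", "cx", "cy" (pixels), "T" (4x4, takes a point from camera to world coordinates); the wrist camera has in their place "mount" (4x4, takes a point from camera to tool coordinates, whose origin is the TCP and whose axes are the flange's). Camera axes: x right, y up, looking along -z (the intrinsics and any distortion apply to the point x, -y, -z); pixel columns grow to the right and rows downward; lengths in m; the calibration is good to about 2 mm. A picture is of the moment at which its call begins: read the wrist's pose just before it. calibration takes no time and is no camera call.
- hand_in(): hands the job in; it is judged then, once.
The state is a dict: "clock": time; "qpos": joint angles; "dq": joint speeds; "joint_torque": joint torques, N m; "position": TCP position; "eef_rot": TCP orientation; "wrist_force": force on the tool from outside, world axes, zero at the start; "ft_torque": the same for the moment, N m; "width": finger opening in m; "finger_force": force on a finger pad.
Only numpy, scipy, OpenCV 4.12 (cv2) and the standard library are available. Lean on these libraries where they do the work, as an engineer would, in place of code of your own. Each camera call takes 0.05 s, during which the arm holds its last target. There are 200 camera calls.

## Working session

There is one attempt and no reset: what is moved stays moved. The work goes in short steps, Python scripts to look and compute and a tool call to move; the robot and the scene stay as the last step left them, time stands still between calls to the robot, and variables do not carry over. Pictures are saved under pics/ and viewed, at most 10 in all, crops included, and the job is handed in when it is done.

Besides the shell and the picture viewer there is one more tool, called after "Request:" by a JSON object that holds its "api" and its "payload". play_rows: Moves the arm, as the interface text tells. Its arguments: {"type":"object","properties":{"increments":{"type":"array","items":{"type":"object","properties":{"dx":{"type":"number"},"dy":{"type":"number"},"dz":{"type":"number"},"wx":{"type":"number"},"wy":{"type":"number"},"wz":{"type":"number"}}}},"hand":{"type":"number"},"squeeze":{"type":"number"}},"required":["increments"]}

```bash
mkdir -p pics
python3 - <<'E'
from plant import telemetry, optics, robot
import cv2,numpy as np
s=telemetry.read_state();print(s['clock'],s['position'],s['eef_rot'],s['width'])
a=[optics.read_camera(n)[:,:,::-1] for n in('scene','side')]
for n,i in zip(('scene','side'),a): cv2.imwrite(f'pics/{n}0.png',i); np.save(f'{n}0.npy',i)
for n in('scene','side','wrist'):print(n,optics.calibration(n))
E
```

```text
0.0 [0.1341067  0.53286315 0.23047212] [ 1.23069579e-01  9.92397638e-01 -8.51819431e-04 -2.83982814e-04] 0.08525920425757577
scene {'fx': 445.59482508055765, 'fy': 445.59482508055765, 'cx': 255.68467699422797, 'cy': 182.92012362218105, 'T': array([[ 0.80852813, -0.44499431,  0.38504847,  1.0155155 ],
       [ 0.58843872,  0.60616262, -0.53507639, -0.56989573],
       [ 0.00470396,  0.65920175,  0.75195141,  0.94701111],
       [ 0.        ,  0.        ,  0.        ,  1.        ]])}
side {'fx': 380.2240045703304, 'fy': 380.2240045703304, 'cx': 259.167247622119, 'cy': 193.76946350056218, 'T': array([[ 0.93153531,  0.15560428, -0.32867807,  0.30827539],
       [-0.3629239 ,  0.45492443, -0.81322199, -0.55677512],
       [ 0.02298286,  0.87683013,  0.48025068,  0.45955922],
       [ 0.        ,  0.        ,  0.        ,  1.        ]])}
wrist {'fx': 329.40513737383293, 'fy': 329.40513737383293, 'cx': 254.19360332766385, 'cy': 196.24703521647805, 'mount': array([[ 2.54267170e-04,  9.62605811e-01,  2.70905865e-01,
         6.83856964e-02],
       [ 9.99999621e-01, -1.90407333e-05, -8.70923755e-04,
        -2.39257983e-04],
       [-8.33198021e-04,  2.70905984e-01, -9.62605451e-01,
        -1.42550770e-01],
       [ 0.00000000e+00,  0.00000000e+00,  0.00000000e+00,
         1.00000000e+00]])}
```

View pics/scene0.png

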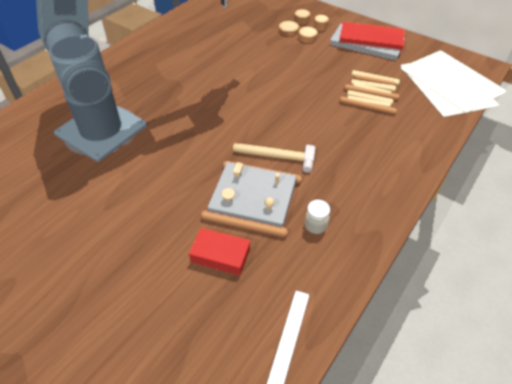

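View pics/side0.png

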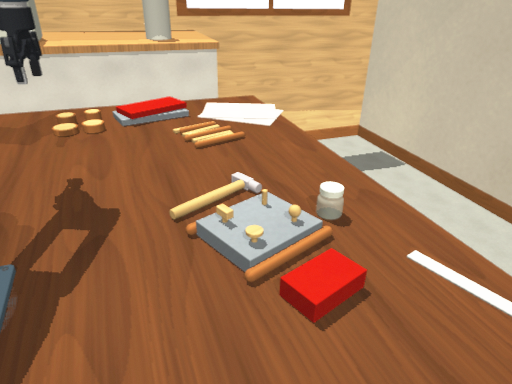

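The scene view shows the disc peg at about (228,194), block (238,170), slim (277,178) and ball (269,202). In the side view they are at about (255,231), (225,212), (265,197) and (295,211).

```bash
cat > h.py <<'E'
import numpy as np,cv2
from plant import telemetry, optics
from scipy.spatial.transform import Rotation as R
def ray(c,T,p):
    d=T[:3,:3]@np.array([(p[0]-c['cx'])/c['fx'],-(p[1]-c['cy'])/c['fy'],-1]);return T[:3,3],d/np.linalg.norm(d)
def plane(o,d,z): return o+d*(z-o[2])/d[2]
def tri(r1,r2):
    A=np.c_[r1[1],-r2[1]];t=np.linalg.lstsq(A,r2[0]-r1[0],rcond=None)[0]
    a=r1[0]+t[0]*r1[1];b=r2[0]+t[1]*r2[1];return (a+b)/2,np.linalg.norm(a-b)
def blobs(im,win,lo=(12,40,150),hi=(35,190,255)):
    x0,x1,y0,y1=win;m=cv2.inRange(cv2.cvtColor(np.ascontiguousarray(im[y0:y1,x0:x1]),cv2.COLOR_BGR2HSV),lo,hi)
    n,l,s,c=cv2.connectedComponentsWithStats(m)
    return [(c[i]+[x0,y0],s[i]) for i in range(1,n) if s[i,4]>8]
E
python3 - <<'E'
from h import *
C={n:optics.calibration(n) for n in('scene','side')}
I={n:np.load(n+'0.npy') for n in C}
P={'disc':((228,194),(255,231)),'block':((238,170),(225,212)),'slim':((277,178),(265,197)),'ball':((269,202),(295,211))}
for k,(a,b) in P.items():
    rs=[]
    for n,p in zip(C,(a,b)):
        B=blobs(I[n],(p[0]-10,p[0]+10,p[1]-10,p[1]+10)); 
        q=max(B,key=lambda v:v[1][4]); print(k,n,q[0].round(1),q[1]); rs.append(ray(C[n],C[n]['T'],q[0]))
    print(tri(*rs), plane(*rs[0],.058),plane(*rs[1],.058))
E
```

```text
disc scene [227.9 193.9] [  4   4  13  13 129]
disc side [253.9 231.5] [  0   4  19  16 217]
(array([ 0.52221178, -0.00808934,  0.05560165]), np.float64(0.00213495766272304)) [ 0.52437431 -0.01070666  0.058     ] [ 0.52084255 -0.00974763  0.058     ]
block scene [237.9 166.3] [  0   0  20  17 162]
block side [224.2 211.1] [  0   0  19  20 245]
(array([0.48848237, 0.07907502, 0.05983088]), np.float64(0.004738822196128879)) [0.48533785 0.0829543  0.058     ] [0.48965543 0.07805627 0.058     ]
slim scene [277.7 172.6] [  0   0  20  16 112]
slim side [264.1 195.9] [ 6  1  7 17 86]
(array([0.59052886, 0.12194639, 0.05734573]), np.float64(0.011833257018408434)) [0.5863186  0.12807636 0.058     ] [0.58985812 0.11070523 0.058     ]
ball scene [268.8 202.5] [ 6  5  9 13 84]
ball side [294.4 211.1] [  3   3  14  17 151]
(array([0.62519759, 0.03073322, 0.0570373 ]), np.float64(0.0026384544007531396)) [0.62653838 0.02866489 0.058     ] [0.62453173 0.031397   0.058     ]
```

Triangulated disc is about (0.522, -0.008). It is 110 mm from the ball and 93 mm from the block, which matches the given layout. I'll shut the fingers and go above it.

Request:
{"api": "play_rows", "payload": {"hand": -1, "increments": [{"dx": -0.1, "dy": -0.086}, {"dx": -0.1, "dy": -0.086}, {"dx": -0.1, "dy": -0.086}, {"dx": -0.1, "dy": -0.086}, {"dx": -0.1, "dy": -0.086}, {"dx": -0.1, "dy": -0.086}, {"dx": -0.1, "dy": -0.086}, {"dx": -0.1, "dy": -0.086}, {"dx": -0.1, "dy": -0.086}, {"dx": -0.1, "dy": -0.086}]}}

```text
invalid input
```

Request:
{"api": "play_rows", "payload": {"increments": [{"dx": -0.1, "dy": -0.086}, {"dx": -0.1, "dy": -0.086}, {"dx": -0.1, "dy": -0.086}, {"dx": -0.1, "dy": -0.086}, {"dx": -0.1, "dy": -0.086}, {"dx": -0.1, "dy": -0.086}, {"dx": -0.1, "dy": -0.086, "dz": 0.06}, {"dx": -0.1, "dy": -0.086, "dz": 0.06}, {"dx": -0.1, "dy": -0.086, "dz": 0.06}, {"dx": -0.1, "dy": -0.086, "dz": 0.06}]}}

```text
invalid input
```

Request:
{"api": "play_rows", "payload": {"increments": [{}, {}, {}]}}

```text
invalid input
```

Run:
```python
from h import *
s=telemetry.read_state();i=optics.read_camera('wrist')[:,:,::-1]
cv2.imwrite('pics/w1.png',i);np.save('w1.npy',i)
c=optics.calibration('wrist');W=np.eye(4);W[:3,:3]=R.from_quat(s['eef_rot']).as_matrix();W[:3,3]=s['position'];T=W@c['mount']
print(s['clock'],s['position'],s['eef_rot'],s['width'],s['wrist_force'])
for b in blobs(i,(0,512,0,384)):
    if b[1][4]>150: print(b[0].round(1),b[1],plane(*ray(c,T,b[0]),.059))
```

```text
0.1 [0.134103   0.53292832 0.230578  ] [ 1.23056832e-01  9.92399293e-01 -7.65187578e-04 -2.69828303e-04] 0.08511999249090071 [ 0.13009979 -0.82781199  0.78135601]
```

View pics/w1.png

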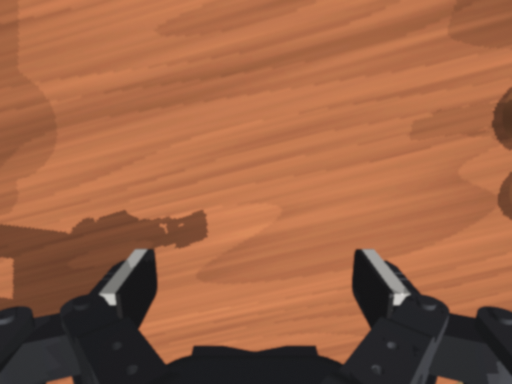

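The wrist view shows only the bench and the open fingers, because the moves were refused and the arm hasn't moved. I'll try rows with all six fields.

Request:
{"api": "play_rows", "payload": {"hand": -1, "increments": [{"dx": -0.1, "dy": -0.086, "dz": 0, "wx": 0, "wy": 0, "wz": 0}]}}

```text
clock: 0.23
position: [0.1515, 0.5089, 0.2307]
eef_rot: [0.122, 0.993, 0.001, -0.001]
wrist_force: [1.8, 0.3, 0.3]
width: 0.0757
finger_force: 0.0
```

Request:
{"api": "play_rows", "payload": {"hand": -1, "increments": [{"dx": -0.1, "dy": -0.086, "dz": 0, "wx": 0, "wy": 0, "wz": 0}, {"dx": -0.1, "dy": -0.086, "dz": 0, "wx": 0, "wy": 0, "wz": 0}, {"dx": -0.1, "dy": -0.086, "dz": 0, "wx": 0, "wy": 0, "wz": 0}, {"dx": -0.1, "dy": -0.086, "dz": 0, "wx": 0, "wy": 0, "wz": 0}, {"dx": -0.1, "dy": -0.086, "dz": 0, "wx": 0, "wy": 0, "wz": 0}, {"dx": -0.1, "dy": -0.086, "dz": 0, "wx": 0, "wy": 0, "wz": 0}, {"dx": -0.1, "dy": -0.086, "dz": 0, "wx": 0, "wy": 0, "wz": 0}, {"dx": -0.1, "dy": -0.086, "dz": 0, "wx": 0, "wy": 0, "wz": 0}, {"dx": -0.1, "dy": -0.086, "dz": 0, "wx": 0, "wy": 0, "wz": 0}, {"dx": -0.1, "dy": -0.086, "dz": 0, "wx": 0, "wy": 0, "wz": 0}]}}

```text
clock: 1.07
position: [0.3437, 0.2354, 0.2313]
eef_rot: [0.123, 0.992, 0.0, 0.0]
wrist_force: [0.0, 0.2, 0.3]
width: 0.0001
finger_force: 0.0
```

Request:
{"api": "play_rows", "payload": {"hand": -1, "increments": [{"dx": -0.1, "dy": -0.086, "dz": 0, "wx": 0, "wy": 0, "wz": 0}, {"dx": -0.1, "dy": -0.086, "dz": 0, "wx": 0, "wy": 0, "wz": 0}, {"dx": -0.1, "dy": -0.086, "dz": 0, "wx": 0, "wy": 0, "wz": 0}, {"dx": -0.1, "dy": -0.086, "dz": 0, "wx": 0, "wy": 0, "wz": 0}, {"dx": -0.1, "dy": -0.086, "dz": 0, "wx": 0, "wy": 0, "wz": 0}, {"dx": -0.1, "dy": -0.086, "dz": 0.06, "wx": 0, "wy": 0, "wz": 0}, {"dx": -0.1, "dy": -0.086, "dz": 0.06, "wx": 0, "wy": 0, "wz": 0}, {"dx": -0.1, "dy": -0.086, "dz": 0.06, "wx": 0, "wy": 0, "wz": 0}, {"dx": -0.1, "dy": -0.086, "dz": 0.06, "wx": 0, "wy": 0, "wz": 0}, {"dx": 0, "dy": 0, "dz": 0, "wx": 0, "wy": 0, "wz": 0}]}}

```text
clock: 1.9
position: [0.5157, -0.0103, 0.1681]
eef_rot: [0.125, 0.992, -0.001, -0.001]
wrist_force: [1.1, 0.2, -0.2]
width: -0.0001
finger_force: 0.0
```

```bash
cat > look.py <<'E'
from h import *
import sys
s=telemetry.read_state();i=optics.read_camera('wrist')[:,:,::-1]
n=sys.argv[1];cv2.imwrite(f'pics/{n}.png',i)
c=optics.calibration('wrist');W=np.eye(4);W[:3,:3]=R.from_quat(s['eef_rot']).as_matrix();W[:3,3]=s['position'];T=W@c['mount']
print(s['clock'],s['position'],s['eef_rot'],s['width'],s['wrist_force'])
for b in blobs(i,(0,512,0,384)):
    if b[1][4]>150:
        p=plane(*ray(c,T,b[0]),float(sys.argv[2])); print(b[0].round(1),b[1],p.round(4),'tool:',(W[:3,:3].T@(p-W[:3,3])).round(4))
E
python3 look.py w2 .059
```

```text
1.9 [ 0.51571888 -0.01028083  0.16810111] [ 1.24946183e-01  9.92162435e-01 -7.68632634e-04 -1.25042793e-03] -0.00010991870611268394 [ 1.14849264  0.22220675 -0.20905587]
[482.7  47.5] [ 439    0   73  119 3737] [0.4522 0.1719 0.059 ] tool: [0.1064 0.1609 0.109 ]
[418.5 131.5] [ 354   29  131  217 3786] [0.4994 0.1212 0.059 ] tool: [0.0482 0.1236 0.109 ]
[359.4 132.8] [ 333  110   53   46 1235] [0.4894 0.078  0.059 ] tool: [0.0472 0.0792 0.1091]
[202.8 202.6] [ 173  162   66   85 1226] [ 0.5127 -0.0521  0.059 ] tool: [-0.0077 -0.0411  0.1092]
[259.1 198.2] [ 237  178   44   42 1391] [ 0.5203 -0.0077  0.059 ] tool: [-0.0041  0.0039  0.1091]
[427.5 243.7] [411 227  27  28 229] [0.5927 0.1177 0.059 ] tool: [-0.0431  0.1433  0.1087]
```

View pics/w2.png

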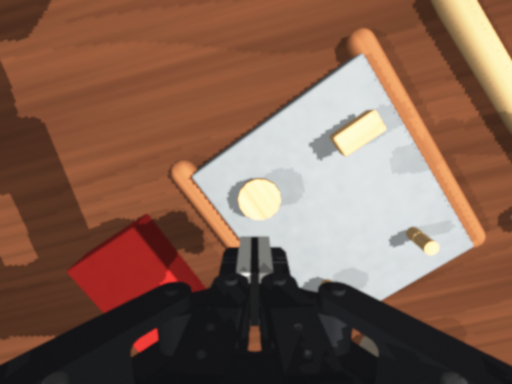

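The wrist view shows the disc at (259,198), 4 mm off in each tool axis and clear of the other pegs. I'll correct that and descend to just above it.

Request:
{"api": "play_rows", "payload": {"hand": -1, "increments": [{"dx": -0.016, "dy": 0.016, "dz": 0.05, "wx": 0, "wy": 0, "wz": 0}, {"dx": 0, "dy": 0, "dz": 0.07, "wx": 0, "wy": 0, "wz": 0}, {"dx": 0, "dy": 0, "dz": 0.08, "wx": 0, "wy": 0, "wz": 0}, {"dx": 0, "dy": 0, "dz": 0.08, "wx": 0, "wy": 0, "wz": 0}, {"dx": 0, "dy": 0, "dz": 0.06, "wx": 0, "wy": 0, "wz": 0}, {"dx": 0, "dy": 0, "dz": 0.04, "wx": 0, "wy": 0, "wz": 0}, {"dx": 0, "dy": 0, "dz": 0, "wx": 0, "wy": 0, "wz": 0}, {"dx": 0, "dy": 0, "dz": 0, "wx": 0, "wy": 0, "wz": 0}]}}

```text
clock: 2.62
position: [0.5188, -0.0023, 0.0765]
eef_rot: [0.123, 0.992, 0.0, -0.0]
wrist_force: [-0.2, -0.1, -1.1]
width: 0.0
finger_force: 0.0
```

Run:
```python
from h import *
w=optics.read_camera('side')[150:290,170:370,::-1]
a=cv2.resize(w,None,fx=3,fy=3,interpolation=2);cv2.imwrite('pics/s3.png',a)
```

```text
(no output)
```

View pics/s3.png

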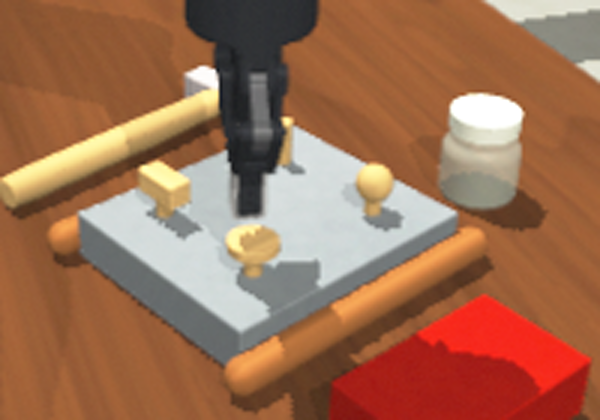

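The side view shows the fingertips above the disc but slightly behind its centre, by about 6 mm as measured. I'll correct that and press slowly.

Request:
{"api": "play_rows", "payload": {"hand": -1, "increments": [{"dx": -0.014, "dy": -0.021, "dz": 0, "wx": 0, "wy": 0, "wz": 0}, {"dx": 0, "dy": 0, "dz": 0.012, "wx": 0, "wy": 0, "wz": 0}, {"dx": 0, "dy": 0, "dz": 0.012, "wx": 0, "wy": 0, "wz": 0}, {"dx": 0, "dy": 0, "dz": 0.007, "wx": 0, "wy": 0, "wz": 0}, {"dx": 0, "dy": 0, "dz": 0.007, "wx": 0, "wy": 0, "wz": 0}, {"dx": 0, "dy": 0, "dz": 0.007, "wx": 0, "wy": 0, "wz": 0}, {"dx": 0, "dy": 0, "dz": 0.007, "wx": 0, "wy": 0, "wz": 0}, {"dx": 0, "dy": 0, "dz": 0.007, "wx": 0, "wy": 0, "wz": 0}]}}

```text
clock: 3.33
position: [0.521, -0.0088, 0.0613]
eef_rot: [0.123, 0.992, 0.0, -0.0]
wrist_force: [-0.0, 0.7, 3.0]
width: 0.0001
finger_force: 1.5
```

Request:
{"api": "play_rows", "payload": {"hand": -1, "increments": [{"dx": 0, "dy": 0, "dz": 0.007, "wx": 0, "wy": 0, "wz": 0}, {"dx": 0, "dy": 0, "dz": 0.007, "wx": 0, "wy": 0, "wz": 0}, {"dx": 0, "dy": 0, "dz": 0.007, "wx": 0, "wy": 0, "wz": 0}]}}

```text
clock: 3.58
position: [0.5211, -0.0088, 0.0563]
eef_rot: [0.123, 0.992, -0.0, 0.0]
wrist_force: [-2.4, 0.2, 2.9]
width: 0.0002
finger_force: 1.5
```

Contact is at about 3 N, and the peg is sliding. I'll go on to about 0.046.

Request:
{"api": "play_rows", "payload": {"hand": -1, "increments": [{"dx": 0, "dy": 0, "dz": 0.006, "wx": 0, "wy": 0, "wz": 0}, {"dx": 0, "dy": 0, "dz": 0.006, "wx": 0, "wy": 0, "wz": 0}, {"dx": 0, "dy": 0, "dz": 0.006, "wx": 0, "wy": 0, "wz": 0}, {"dx": 0, "dy": 0, "dz": 0.006, "wx": 0, "wy": 0, "wz": 0}, {"dx": 0, "dy": 0, "dz": 0.006, "wx": 0, "wy": 0, "wz": 0}, {"dx": 0, "dy": 0, "dz": 0.006, "wx": 0, "wy": 0, "wz": 0}]}}

```text
clock: 4.08
position: [0.5211, -0.0088, 0.0472]
eef_rot: [0.123, 0.992, 0.0, -0.0]
wrist_force: [-1.3, 0.4, 3.1]
width: -0.0001
finger_force: 1.5
```

Request:
{"api": "play_rows", "payload": {"hand": -1, "increments": [{"dx": 0, "dy": 0, "dz": 0.003, "wx": 0, "wy": 0, "wz": 0}, {"dx": 0, "dy": 0, "dz": 0.003, "wx": 0, "wy": 0, "wz": 0}]}}

```text
clock: 4.25
position: [0.5211, -0.0088, 0.0457]
eef_rot: [0.123, 0.992, 0.0, -0.0]
wrist_force: [-0.5, 0.7, 3.0]
width: -0.0001
finger_force: 1.4
```

Request:
{"api": "play_rows", "payload": {"hand": -1, "increments": [{"dx": 0, "dy": 0, "dz": 0.003, "wx": 0, "wy": 0, "wz": 0}, {"dx": 0, "dy": 0, "dz": 0.003, "wx": 0, "wy": 0, "wz": 0}]}}

```text
clock: 4.42
position: [0.5211, -0.0088, 0.0442]
eef_rot: [0.123, 0.992, 0.0, -0.0]
wrist_force: [-0.3, 1.3, 2.4]
width: -0.0001
finger_force: 1.4
```

Request:
{"api": "play_rows", "payload": {"hand": -1, "increments": [{"dx": 0, "dy": 0, "dz": 0.002, "wx": 0, "wy": 0, "wz": 0}]}}

```text
clock: 4.5
position: [0.5211, -0.0088, 0.044]
eef_rot: [0.123, 0.992, -0.0, -0.0]
wrist_force: [-3.4, 0.2, 10.1]
width: -0.0002
finger_force: 5.0
```

The force rises to 10 N at z = 0.044, which is the home height, so the peg is seated. Withdrawing.

Request:
{"api": "play_rows", "payload": {"hand": -1, "increments": [{"dx": 0, "dy": 0, "dz": -0.01, "wx": 0, "wy": 0, "wz": 0}, {"dx": 0, "dy": 0, "dz": -0.03, "wx": 0, "wy": 0, "wz": 0}, {"dx": 0, "dy": 0, "dz": -0.08, "wx": 0, "wy": 0, "wz": 0}, {"dx": 0, "dy": 0, "dz": -0.1, "wx": 0, "wy": 0, "wz": 0}, {"dx": 0, "dy": 0, "dz": -0.1, "wx": 0, "wy": 0, "wz": 0}, {"dx": 0, "dy": 0, "dz": -0.1, "wx": 0, "wy": 0, "wz": 0}, {"dx": 0, "dy": 0, "dz": -0.05, "wx": 0, "wy": 0, "wz": 0}, {"dx": 0, "dy": 0, "dz": 0, "wx": 0, "wy": 0, "wz": 0}, {"dx": 0, "dy": 0, "dz": 0, "wx": 0, "wy": 0, "wz": 0}]}}

```text
clock: 5.25
position: [0.5216, -0.009, 0.162]
eef_rot: [0.123, 0.992, -0.0, 0.001]
wrist_force: [0.1, 0.2, -0.1]
width: -0.0003
finger_force: 0.0
```

Run:
```python
from h import *
w=optics.read_camera('side')[150:290,170:370,::-1]
cv2.imwrite('pics/s4.png',cv2.resize(w,None,fx=3,fy=3,interpolation=2))
```

```text
(no output)
```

View pics/s4.png

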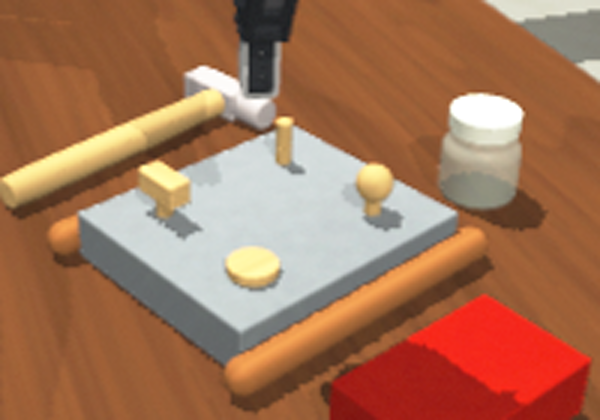

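The disc head, at crop (253,266), lies flat on the board. The other pegs and the loose items look unmoved, and the gripper is clear.

```bash
python3 -c "
from plant import hand_in
print(hand_in())"
```

```text
the job is handed in; nothing more can be done
None
```

The disc-headed peg is pressed home: the fingers stopped at 44 mm with a peak reading of about 10 N, the last picture shows the other pegs and loose items unmoved, and the job was handed in after about 5.3 s with the gripper clear; no verdict came back.

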